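# Release the sole press and lower it onto the insole

### The job

Lower the sole press onto the insole: press the thumb plate of its ratchet pawl down until the pawl flips free of the teeth and stays free, then push the raised presser arm down at its wooden paddle until its rubber foot rests on the insole. Only push, lifting nothing: the insole and the tools around the press stay where they lie, and the pawl is left free.

Things in the scene. Friction and masses are not known exactly. Their poses are not given: they have to be found in the camera images.
- sole_press: fixed press frame: plywood board 170 (x) x 370 (y, -155 to +215) x 18 mm, with a grey upright plate on its own +x side; place and yaw vary. Origin at desk height below the arm's hinge. Own +y runs from the hinge along the presser arm, z is up. Arm hinge: level axis along own x at y = 0, z = 105 mm. Pawl pin: level axis along own x at y = -62, z = 150 mm.
- presser_arm (a joint): rad: 0 = level, foot flat on the 9 mm insole, which stops it; positive = raised; starts at 0.46 to 0.68. Stiff hinge: the arm stays where it is left, its paddle takes about 5 to 7 N to push down. With the pawl in the hub's teeth (one every 0.16 rad) it goes down by a tooth at most; with the pawl free it goes all the way.
- paddle_top (a point): centre of the top face of the wooden push paddle, 52 (x) x 44 (y) x 16 mm, at the outer end of the presser arm, 205 mm out from the arm's hinge axis and 12 mm above it when the arm is level. It turns with the arm: its own z is the normal of the top face.
- release_pawl (a joint): rad: 0 to 0.17 = nose in the teeth (its start), 0.42 = fully free, against its stop. An over-centre spring holds it at either end: pressed past 0.22 it flips over to free by itself and stays there. The nose is clear of the teeth above about 0.18.
- thumb_plate (a point): centre of the top face of the pawl's ribbed dark steel thumb plate, 34 (x) x 30 (y) x 7 mm, about 0.17 m above the desk, 73 mm from the pawl's pin towards own -y of the press (away from the arm), 24.5 mm above it at pawl angle 0. Pressed straight down: about 6 N at first, less and less further on; from engaged to fully free it goes down 20 to 30 mm.
- insole: pale cut insole, 75 x 214 x 9 mm, loose, lying flat across the board under the rubber foot (foot 56 x 44 mm); origin at the centre of its underside.
- foot_sole (a point): centre of the underside of the rubber foot that hangs from the presser arm, 120 mm out from the arm's hinge.
- thread_spool: spool of black thread, 51 x 77 x 52 mm with its thread end, standing on the desk beside the press; leave alone. Origin: centre of the underside.
- snap_tray: little tin tray of snaps, 60 x 85 x 16 mm, on the desk on the robot's side of the press; leave alone. Origin: centre of the underside.
- wax_block: yellow wax block, 35 x 55 x 18 mm, on the desk behind the press; leave alone. Origin: centre of the underside.
- bone_folder: flat pale bone folder, 20 x 152 x 8 mm, on the desk behind the press; leave alone. Origin: centre of the underside.
- awl: awl with wooden handle, 26 x 166 x 25 mm, on the desk past the thumb-plate end of the press; leave alone. Origin: centre of the underside.
There are look-alikes about, which are no part of the job. There is more than one size of the insole; the one meant has the size given above.

How it is judged:
By the outcome, as a careful person would: the job done as asked, in the order asked, and still so for the second after the job is handed in, with the robot touching nothing.
It also fails if it takes over 45 s, if anything falls off the work surface, if the arm or the gripper's body presses on something with over 40 N, if the wrist force passes 120 N, or if a joint passes its speed limit or range.

### The arm

A 6-joint arm with a two-finger parallel gripper is mounted at the origin on the work surface; the furniture and walls round the work are solid. World frame = base frame: x ahead of the robot, y to its left, z up, the work surface at z = 0. Lengths are in m, angles in rad, forces in N, time in s.
With the tool pointing down it reaches from about 0.35 to 0.975 m from the base axis. Payload 4.9 kg.
Tool frame: the origin (TCP) lies at the very end of the fingers, on their centre line; the grasp point (between the pads) lies manip.grip_point_offset behind it (manip.grip_point_offset is the distance from the TCP to the grasp point, in m); z points along the fingers, y is the direction in which the jaws open and shut (so a half turn about z gives the same grasp; the last joint's range is limited). The gripper opens to 85 mm and grips with 20 to 120 N. Pads are 22 mm wide; open, the fingers measure 114 mm over their backs; the gripper's body (76 mm by 85 mm) begins 54 mm behind the grasp point. The pads swing forward as they close: fully open they stand 13 mm farther back than shut.
Start: joints at [-1.468, 0.053, 1.613, -0, 1.476, -0.119], TCP at [0.137, -0.61, 0.201] pointing down, gripper open.
Joint ranges: [-3.01, 3.01], [-1.01, 2.22], [0.06, 2.58], [-1.02, 4.17], [0.09, 2.62], [-3.14, 3.14]. Speed limits (rad/s): [2.57, 2.57, 3.14, 3.14, 3.14, 3.14].

### API

Orientations are given as a unit quaternion [w, x, y, z].
In Python, from plant import status, grab_frame, camera_params, ticket, boxes_of, outline_of, manip gives the robot as it stands. The module is installed in compiled form; this text tells all that it offers.
- The arm moves only by the tool play_rows, never from a script. Its argument "deltas" is a list of rows, each a list of 2 entries, a list of its own where there are three numbers: the shift along the world's x, y, z in m, then the turn about the world's z in rad. A call has 1 to 5 rows; each row is the pose to reach, as a shift and turn from the pose commanded when the call began; what a row does not reach only later rows make up. A row lasts 1/8 s, in which the tool goes at most 62.5 mm and 10.7 degrees, less where a joint would pass 70% of its speed; a pose out of reach is approached as far as the arm can. A call with a gripper value outside its range is refused whole. "grip" is the opening, from -1 (shut) to 1 (fully open), set as the call begins (left out, the last holds). The fingers move at their own pace and stop on an object; the grip force is fixed at half the most. Time passes only in rows, so rows that repeat a pose let the fingers close. It gives the time, the measured TCP pose, the force and the opening at its end, in the units of the state.
- status.state(): the state, without advancing time (a new reading comes with each control period).
- grab_frame(name): name is "scene" or "top" or "wrist"; returns (picture, depth): 480x640x3 uint8, blue, green, red; 480x640 float32, m along the optical axis (not along the pixel's ray), 0 where there is no reading.
- camera_params(name): a dict with "mtx" (3x3 intrinsics, pixels), "world_from_camera" (4x4, takes a point from camera to world coordinates). Camera axes: x right, y up, looking along -z (the intrinsics and any distortion apply to the point x, -y, -z); pixel columns grow to the right and rows downward; lengths in m; the calibration is good to about 2 mm. A picture is of the moment at which its call begins: read the wrist's pose just before it. camera_params takes no time and is no camera call; for the wrist camera it gives the pose at the moment of the call.
- ticket.job_done(): hands the job in, once; it reports no verdict.
Trained networks look in the newest picture that a camera, given by its name, has taken for a name from the list of things; names that differ only in an ending like _2 or _b are one class to them, and where a whole thing is asked for, a point or a joint stands for the part that bears it (a point fixed in the world has none). Each returns a list of dicts, best first, with "confidence" (0 to 1); they miss things now and then, are a little off and sometimes report something else, mostly with a low value. They report only what shows in the picture. A call takes as long as a camera call. They do not tell look-alikes from the thing itself.
- boxes_of(camera, name): "box" ([left, top, right, bottom] in pixels, round what is visible of it).
- outline_of(camera, name): "region" (480x640 bool, what is visible of it) and "box" ([left, top, right, bottom] in pixels, round what is visible of it).
The state is a dict: "time": time; "joint_pos": joint angles; "joint_vel": joint speeds; "joint_efforts": joint torques, N m; "tool_pos": TCP position; "tool_rot": TCP orientation; "contact_force": force on the tool from outside, world axes, zero at the start; "ft_torque": the same for the moment, N m; "gripper_width": opening from 0.0 (shut) to 1.0 (fully open).
Only numpy, scipy, OpenCV 4.12 (cv2) and the standard library are available. Lean on these libraries where they do the work, as an engineer would, in place of code of your own. Each camera call takes 0.05 s, during which the arm holds its last target.

## Working session

There is one attempt and no reset: what is moved stays moved. The work goes in short steps, Python scripts to look and compute and a tool call to move; the robot and the scene stay as the last step left them, time stands still between calls to the robot, and variables do not carry over. Pictures are saved under pics/ and viewed, and the job is handed in when it is done.

Besides the shell and the picture viewer there is one more tool, called after ">>>" as name([rows], argument=value, ...), one row to a line, values as JSON. play_rows: Moves the arm, as the interface text tells. Its arguments: {"type":"object","properties":{"deltas":{"type":"array"},"grip":{"type":"number"}},"required":["deltas"]}

```bash
mkdir -p pics; python3 - <<'E'
from plant import *
import cv2,numpy as np
s=status.state();print(s['time'],s['tool_pos'],s['tool_rot'],manip.grip_point_offset)
for n in("scene","top"):
    p,d=grab_frame(n);cv2.imwrite(f"pics/{n}0.png",p);np.save(f"{n}_d.npy",d)
    c=camera_params(n);print(n,c)
    for t in("thumb_plate","paddle_top","insole","sole_press"):
        print(t,[(r['confidence'],np.round(r['box'])) for r in boxes_of(n,t)][:3])
E
```

```text
0.0 [ 0.13742435 -0.60898256  0.19922348] [-1.06030335e-03  9.93853979e-01  1.10693924e-01  1.36795257e-05] 0.0187
scene {'mtx': array([[488.99100509,   0.        , 314.92433887],
       [  0.        , 488.99100509, 230.96371071],
       [  0.        ,   0.        ,   1.        ]]), 'world_from_camera': array([[-0.79066226,  0.33839905, -0.51023453, -0.06810881],
       [-0.61224005, -0.43167331,  0.66243511,  0.70439484],
       [ 0.00391279,  0.83614845,  0.54848925,  0.73009751],
       [ 0.        ,  0.        ,  0.        ,  1.        ]])}
thumb_plate [(0.83, array([284., 186., 328., 217.]))]
paddle_top [(0.69, array([224., 209., 307., 267.]))]
insole [(0.97, array([316., 344., 342., 401.])), (0.59, array([222., 272., 304., 318.]))]
sole_press [(0.61, array([206., 183., 352., 340.]))]
top {'mtx': array([[623.07413543,   0.        , 329.61377509],
       [  0.        , 623.07413543, 236.45630392],
       [  0.        ,   0.        ,   1.        ]]), 'world_from_camera': array([[-0.01310998,  0.98692228, -0.16066284,  0.31646633],
       [-0.99989741, -0.01201221,  0.00780213, -0.04648979],
       [ 0.00577018,  0.16074864,  0.98697851,  1.4804048 ],
       [ 0.        ,  0.        ,  0.        ,  1.        ]])}
thumb_plate [(0.56, array([299., 210., 377., 227.]))]
paddle_top [(0.8, array([214., 219., 326., 253.]))]
insole [(0.72, array([300., 208., 377., 229.])), (0.71, array([235., 204., 271., 297.])), (0.58, array([199., 322., 248., 373.]))]
sole_press [(0.66, array([212., 198., 376., 288.]))]
```

View pics/scene0.png

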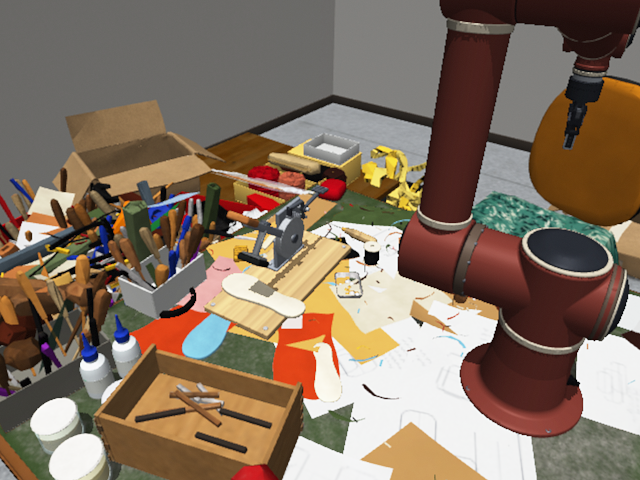

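View pics/top0.png

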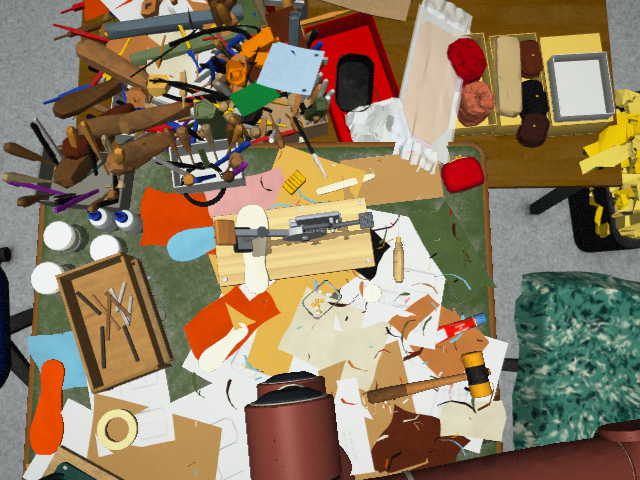

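Top view: the press board spans about (212–376, 198–288), with the wooden paddle at (226,235), the thumb plate at (366,220) and the insole at (253,250). Look-alikes are the other insole shapes at (220,345) and (190,243), and the ball-ended hub parts. Next I'll check a crop and measure with depth.

```bash
cat > h.py <<'E'
import numpy as np,cv2
from plant import *
def cloud(n,d):
    c=camera_params(n);K=c['mtx'];v,u=np.mgrid[0:480,0:640]
    X=np.stack([(u-K[0,2])/K[0,0]*d,-(v-K[1,2])/K[1,1]*d,-d,np.ones_like(d)],-1)
    return (X@c['world_from_camera'].T)[...,:3]
def proj(n,p):
    c=camera_params(n);K=c['mtx'];q=np.linalg.inv(c['world_from_camera'])@np.r_[p,1]
    return np.array([K[0,0]*q[0]/-q[2]+K[0,2],K[1,1]*-q[1]/-q[2]+K[1,2]])
E
python3 - <<'E'
from h import *
for n,b in(("top",(195,185,395,305)),("scene",(200,170,380,345))):
    P=cloud(n,np.load(n+"_d.npy"));p=cv2.imread(f"pics/{n}0.png")
    a=p[b[1]:b[3],b[0]:b[2]];cv2.imwrite(f"pics/{n}c.png",cv2.resize(a,None,fx=800/a.shape[1] if n=="top" else 3.4,fy=4 if n=="top" else 3.4,interpolation=cv2.INTER_CUBIC))
    if n=="top":
        for v in range(206,236,2):print(v,[tuple((P[v,u]*1000).round().astype(int)) for u in range(356,380,4)])
        print()
        for v in range(214,256,4):print(v,[tuple((P[v,u]*1000).round().astype(int)) for u in range(212,244,5)])
        for u,v in((223,283),(370,268),(217,205),(350,200)):print(u,v,P[v,u])
E
```

```text
206 [(np.int64(628), np.int64(-122), np.int64(16)), (np.int64(628), np.int64(-132), np.int64(17)), (np.int64(628), np.int64(-142), np.int64(15)), (np.int64(630), np.int64(-152), np.int64(4)), (np.int64(628), np.int64(-161), np.int64(13)), (np.int64(631), np.int64(-172), np.int64(2))]
208 [(np.int64(624), np.int64(-122), np.int64(14)), (np.int64(624), np.int64(-132), np.int64(14)), (np.int64(623), np.int64(-142), np.int64(15)), (np.int64(626), np.int64(-152), np.int64(-1)), (np.int64(627), np.int64(-162), np.int64(-2)), (np.int64(625), np.int64(-171), np.int64(3))]
210 [(np.int64(618), np.int64(-122), np.int64(20)), (np.int64(619), np.int64(-132), np.int64(15)), (np.int64(618), np.int64(-141), np.int64(19)), (np.int64(621), np.int64(-152), np.int64(1)), (np.int64(620), np.int64(-161), np.int64(6)), (np.int64(620), np.int64(-171), np.int64(3))]
212 [(np.int64(613), np.int64(-122), np.int64(20)), (np.int64(613), np.int64(-132), np.int64(17)), (np.int64(613), np.int64(-141), np.int64(19)), (np.int64(583), np.int64(-140), np.int64(167)), (np.int64(615), np.int64(-161), np.int64(4)), (np.i
[... 6331 characters left out ...]
int64(526), np.int64(186), np.int64(13)), (np.int64(524), np.int64(173), np.int64(22)), (np.int64(507), np.int64(144), np.int64(139)), (np.int64(508), np.int64(134), np.int64(133))]
254 [(np.int64(518), np.int64(224), np.int64(1)), (np.int64(515), np.int64(208), np.int64(21)), (np.int64(515), np.int64(197), np.int64(19)), (np.int64(516), np.int64(186), np.int64(12)), (np.int64(516), np.int64(174), np.int64(15)), (np.int64(515), np.int64(161), np.int64(19)), (np.int64(515), np.int64(149), np.int64(21))]
223 283 [0.447004   0.19383184 0.01673562]
370 268 [ 0.47914921 -0.15312674  0.00722589]
217 205 [ 6.38155349e-01  2.13922772e-01 -5.13762227e-04]
350 200 [ 0.64388368 -0.10840524  0.01231647]
```

View pics/topc.png

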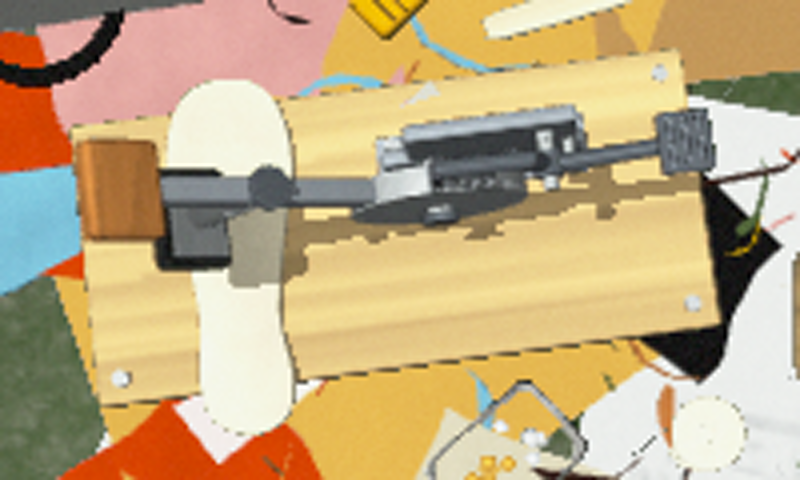

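View pics/scenec.png

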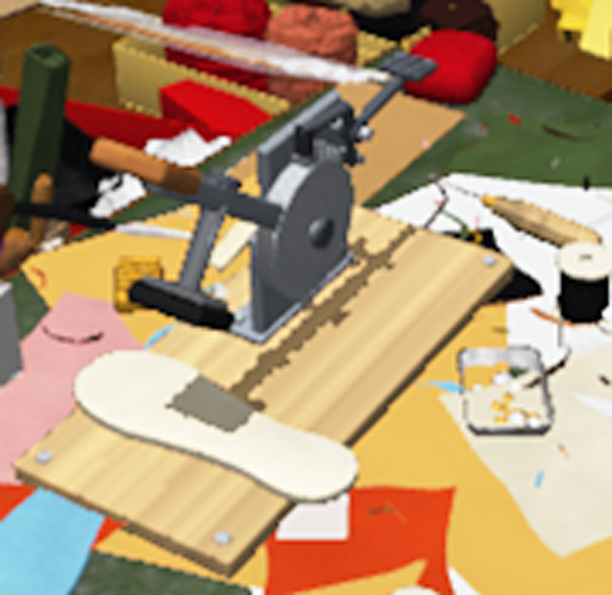

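The choice is clear. The ribbed dark plate at top (366,220) sits at about (0.565,-0.134,0.168). The wooden paddle at (226,235) sits at about (0.530,0.156,0.243). Press yaw is about 0.11 and the hinge is near (0.549,0). I'll shut the gripper and move over the plate.

>>> play_rows([
  [[0.02,0.02,0.05],-0.05],
  [[0.06,0.07,0.08],-0.11],
  [[0.1,0.11,0.08],-0.11],
  [[0.14,0.155,0.08],-0.11],
  [[0.18,0.2,0.08],-0.11],
], grip=-1)

```text
time: 1.12
tool_pos: [0.3186, -0.4081, 0.2809]
tool_rot: [0.0, 0.998, 0.056, 0.0]
contact_force: [1.3, -0.8, 0.1]
gripper_width: 0.003
```

>>> play_rows([
  [[0.04,0.045,0],0],
  [[0.08,0.09,0],0],
  [[0.12,0.135,0],0],
  [[0.16,0.18,0],0],
  [[0.2,0.22,0],0],
])

```text
time: 1.75
tool_pos: [0.5186, -0.1879, 0.2809]
tool_rot: [0.0, 0.998, 0.056, 0.0]
contact_force: [0.6, -1.3, 1.5]
gripper_width: -0.001
```

>>> play_rows([
  [[0.03,0.035,0],0],
  [[0.0475,0.055,0],0],
  [[0.0475,0.055,0],0],
])

```text
time: 2.12
tool_pos: [0.5656, -0.1333, 0.2803]
tool_rot: [-0.0, 0.998, 0.057, -0.0]
contact_force: [0.0, 0.2, -0.1]
gripper_width: 0.0
```

>>> play_rows([
  [[0,0,-0.04],0],
  [[0,0,-0.075],0],
  [[0,-0.001,-0.098],0],
  [[0,-0.001,-0.098],0],
])

```text
time: 2.62
tool_pos: [0.5629, -0.1361, 0.1801]
tool_rot: [-0.001, 0.998, 0.055, -0.002]
contact_force: [-0.2, -0.6, 0.2]
gripper_width: -0.0
```

```bash
python3 - <<'E'
from h import *
s=status.state();print(s['tool_pos'],s['contact_force'])
for n,b in(("scene",(230,150,370,260)),("top",(280,170,420,270))):
    p,d=grab_frame(n);a=p[b[1]:b[3],b[0]:b[2]];cv2.imwrite(f"pics/{n}1.png",cv2.resize(a,None,fx=5,fy=5,interpolation=cv2.INTER_CUBIC))
E
```

```text
[ 0.56292297 -0.13613105  0.18006558] [-0.23328536 -0.63577495  0.15731045]
```

View pics/scene1.png

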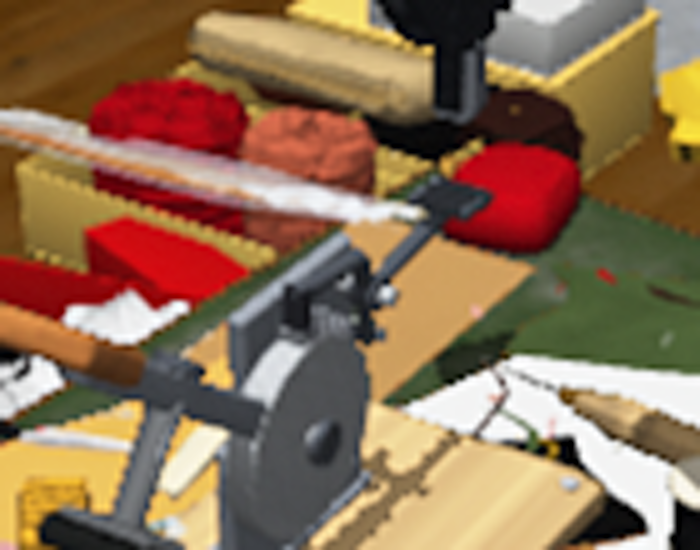

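View pics/top1.png

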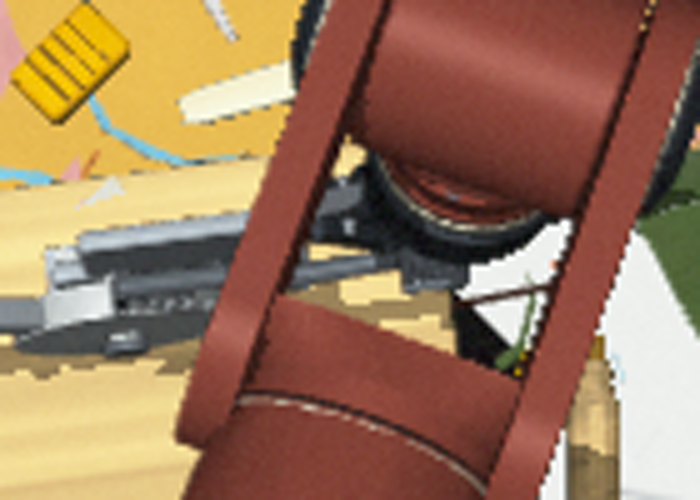

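The scene shows a larger gap above the plate than I expected: tip at about (322,174), plate at about (320,190). I'll check that against the projections.

```bash
python3 - <<'E'
from h import *
s=status.state();print(s['time'],s['tool_pos'],proj("scene",s['tool_pos']),proj("scene",[.565,-.134,.167]),proj("top",s['tool_pos']))
p,d=grab_frame("scene");P=cloud("scene",d)
for u,v in((315,190),(320,189),(322,187),(320,195),(322,172),(322,165),(326,165)):print(u,v,P[v,u].round(3))
cv2.imwrite("pics/s2.png",cv2.resize(p[130:230,250:390],None,fx=5,fy=5,interpolation=cv2.INTER_CUBIC))
print(status.state()['tool_pos'])
E
```

```text
2.725 [ 0.56502147 -0.13649914  0.18353912] [319.93839705 181.13135481] [319.25728202 187.58518003] [367.00838738 218.56710051]
315 190 [ 0.569 -0.122  0.164]
320 189 [ 0.558 -0.127  0.168]
322 187 [ 0.563 -0.142  0.166]
320 195 [ 0.71  -0.331  0.011]
322 172 [ 0.892 -0.582 -0.066]
322 165 [ 0.557 -0.133  0.23 ]
326 165 [ 0.91  -0.631 -0.062]
[ 0.56552543 -0.1364953   0.18428705]
```

View pics/s2.png

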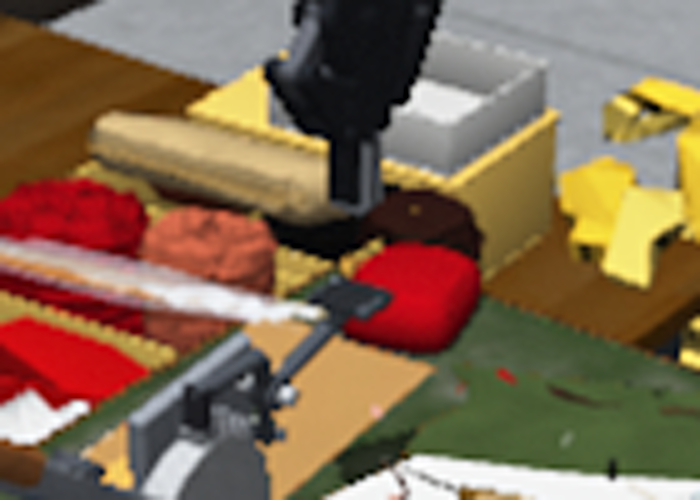

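The fingertip appears about 20 mm above the reported TCP, laterally in line with the plate. So I'll descend on force and not on the reported height.

>>> play_rows([
  [[0,0,-0.008],0],
  [[0,0,-0.016],0],
  [[0,0,-0.016],0],
])

```text
time: 3.15
tool_pos: [0.5644, -0.1354, 0.1654]
tool_rot: [-0.0, 0.998, 0.056, -0.001]
contact_force: [0.4, -0.5, 1.0]
gripper_width: -0.003
```

```bash
python3 - <<'E'
from h import *
s=status.state();print(s['time'],s['tool_pos'],proj("scene",s['tool_pos']),s['contact_force'],s['gripper_width'])
p,d=grab_frame("scene");P=cloud("scene",d)
for v in range(150,192,3):print(v,[P[v,u].round(3) for u in (318,320,322)])
cv2.imwrite("pics/s3.png",cv2.resize(p[130:230,250:390],None,fx=5,fy=5,interpolation=cv2.INTER_CUBIC))
p,d=grab_frame("wrist");cv2.imwrite("pics/w3.png",p)
E
```

```text
3.15 [ 0.56437293 -0.13539183  0.16537898] [319.80370587 188.03728106] [ 0.39070272 -0.52091486  0.96110798] -0.002502571159744979
150 [array([ 0.554, -0.113,  0.276]), array([ 0.55 , -0.116,  0.276]), array([ 0.549, -0.122,  0.274])]
153 [array([ 0.559, -0.12 ,  0.264]), array([ 0.558, -0.127,  0.262]), array([ 0.55 , -0.123,  0.266])]
156 [array([ 0.56 , -0.121,  0.256]), array([ 0.555, -0.123,  0.257]), array([ 0.549, -0.122,  0.259])]
159 [array([ 0.549, -0.107,  0.257]), array([ 0.554, -0.122,  0.25 ]), array([ 0.549, -0.122,  0.252])]
162 [array([ 0.547, -0.105,  0.251]), array([ 0.551, -0.118,  0.245]), array([ 0.551, -0.125,  0.242])]
165 [array([ 0.549, -0.107,  0.242]), array([ 0.559, -0.128,  0.231]), array([ 0.551, -0.125,  0.235])]
168 [array([ 0.563, -0.125,  0.224]), array([ 0.558, -0.126,  0.225]), array([ 0.554, -0.13 ,  0.224])]
171 [array([ 0.562, -0.124,  0.216]), array([ 0.554, -0.122,  0.219]), array([ 0.555, -0.13 ,  0.216])]
174 [array([ 0.563, -0.126,  0.207]), array([ 0.556, -0.124,  0.21 ]), array([ 0.555, -0.13 ,  0.208])]
177 [array([ 0.562, -0.125,  0.2  ]), array([ 0.557, -0.126,  0.201]), array([ 0.554, -0.129,  0.201])]
180 [array([ 0.899, -0.569, -0.096]), array([ 0.891, -0.569, -0.093]), array([ 0.857, -0.536, -0.069])]
183 [array([ 0.739, -0.358,  0.031]), array([ 0.742, -0.372,  0.024]), array([ 0.733, -0.371,  0.027])]
186 [array([ 0.574, -0.141,  0.165]), array([ 0.567, -0.139,  0.169]), array([ 0.565, -0.145,  0.167])]
189 [array([ 0.565, -0.129,  0.166]), array([ 0.558, -0.128,  0.168]), array([ 0.556, -0.133,  0.166])]
```

View pics/s3.png

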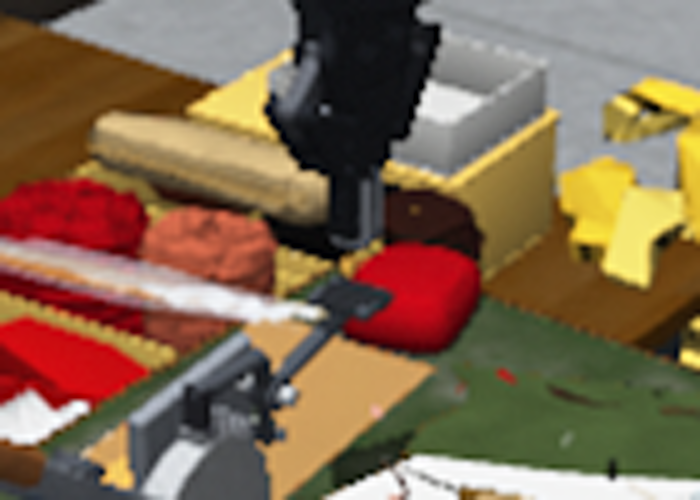

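View pics/w3.png

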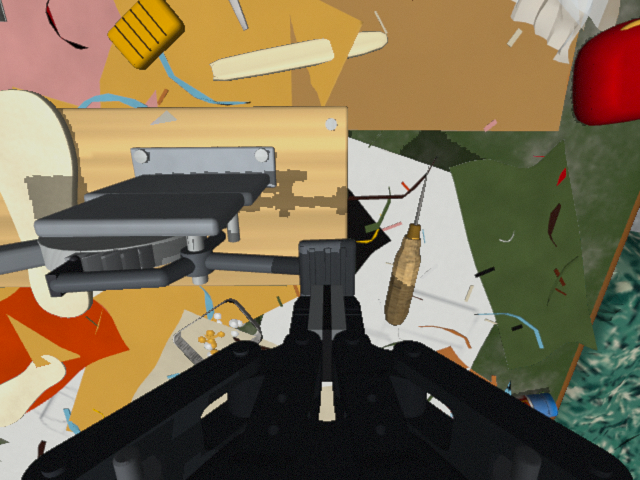

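The wrist view shows the finger in line with the plate (328,265), and the tip is still some 25 mm above it. Continuing down by force.

>>> play_rows([
  [[0,0,-0.008],0],
  [[0,0,-0.016],0],
  [[0,0,-0.022],0],
  [[0,0,-0.022],0],
])

```text
time: 3.75
tool_pos: [0.5644, -0.1354, 0.1434]
tool_rot: [-0.0, 0.998, 0.056, -0.001]
contact_force: [-0.6, -0.4, 0.1]
gripper_width: 0.001
```

```bash
python3 - <<'E'
from h import *
s=status.state();print(s['time'],s['tool_pos'],s['contact_force'])
p,d=grab_frame("scene")
cv2.imwrite("pics/s4.png",cv2.resize(p[130:230,250:390],None,fx=5,fy=5,interpolation=cv2.INTER_CUBIC))
E
```

```text
3.75 [ 0.56441381 -0.13544914  0.1434037 ] [-0.6217104  -0.44417315  0.07848233]
```

View pics/s4.png

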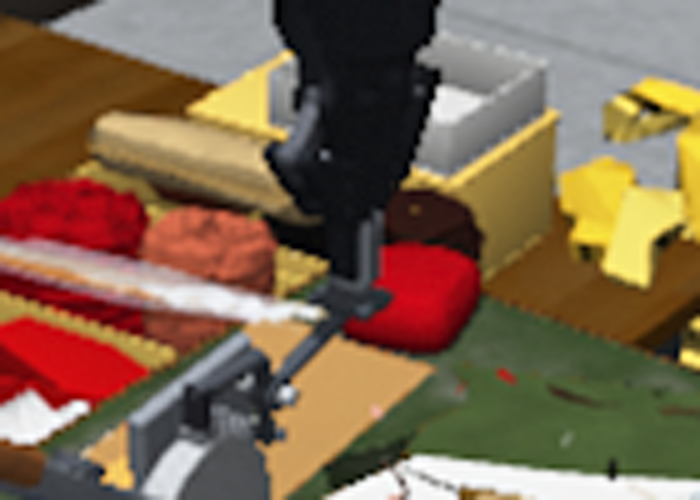

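The tip is now right above the plate centre, (321,187). Starting the press.

>>> play_rows([
  [[0,0,-0.004],0],
  [[0,0,-0.008],0],
  [[0,0,-0.008],0],
])

```text
time: 4.18
tool_pos: [0.5653, -0.136, 0.1368]
tool_rot: [0.0, 0.998, 0.056, 0.0]
contact_force: [-0.8, -0.4, 1.7]
gripper_width: -0.0
```

>>> play_rows([
  [[0,0,-0.004],0],
  [[0,0,-0.008],0],
  [[0,0,-0.008],0],
])

```text
time: 4.55
tool_pos: [0.5642, -0.135, 0.1272]
tool_rot: [-0.001, 0.998, 0.056, -0.001]
contact_force: [0.2, -0.2, 0.0]
gripper_width: -0.002
```

```bash
python3 - <<'E'
from h import *
s=status.state();print(s['time'],s['tool_pos'],s['contact_force'])
p,d=grab_frame("scene")
cv2.imwrite("pics/s5.png",cv2.resize(p[130:230,250:390],None,fx=5,fy=5,interpolation=cv2.INTER_CUBIC))
E
```

```text
4.55 [ 0.5642014  -0.13502564  0.12721766] [ 0.17796282 -0.15581533  0.04963443]
```

View pics/s5.png

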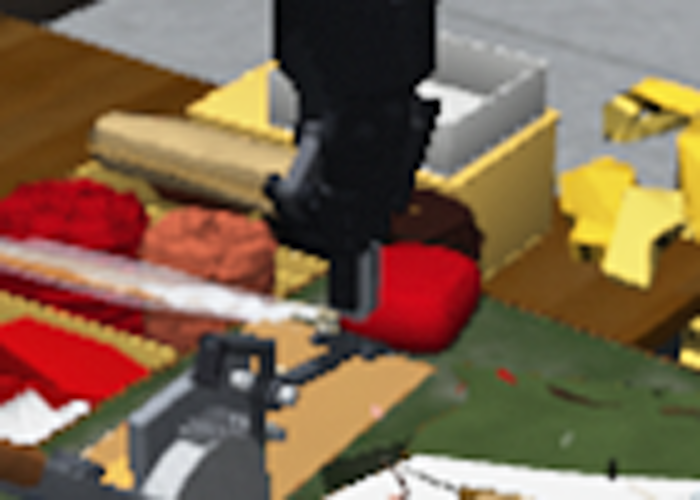

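The plate is down and the far end of the pawl is up, with force back to zero, so it has flipped. I'll retreat and check.

>>> play_rows([
  [[0,0,0.05],0],
  [[0,0,0.11],0],
  [[0,0,0.17],0],
  [[0,0.04,0.19],0],
  [[0,0.09,0.19],0],
])

```text
time: 5.22
tool_pos: [0.566, -0.0453, 0.3217]
tool_rot: [0.0, 0.998, 0.055, 0.003]
contact_force: [0.6, -0.7, -0.2]
gripper_width: 0.001
```

>>> play_rows([
  [[-0.005,0.05,0],0],
  [[-0.015,0.1,0],0],
  [[-0.025,0.15,0],0],
  [[-0.034,0.195,0],0],
  [[-0.034,0.195,0],0],
])

```text
time: 5.85
tool_pos: [0.53, 0.1521, 0.3182]
tool_rot: [-0.0, 0.998, 0.058, -0.0]
contact_force: [0.7, -0.3, -0.2]
gripper_width: -0.002
```

```bash
python3 - <<'E'
from h import *
s=status.state();print(s['time'],s['tool_pos'],s['contact_force'],proj("scene",s['tool_pos']))
p,d=grab_frame("scene");P=cloud("scene",d)
for u,v in((316,195),(320,195),(322,194),(318,198),(326,196)):print(u,v,P[v,u].round(3))
cv2.imwrite("pics/s6.png",cv2.resize(p[110:290,200:360],None,fx=3.3,fy=3.3,interpolation=cv2.INTER_CUBIC))
E
```

```text
5.85 [0.52996709 0.15205419 0.31822716] [ 0.728634   -0.25031837 -0.15068687] [240.60570371 178.39086371]
316 195 [ 0.706 -0.305  0.023]
320 195 [ 0.71  -0.33   0.011]
322 194 [ 0.704 -0.332  0.015]
318 198 [ 0.561 -0.124  0.144]
326 196 [ 0.689 -0.333  0.013]
```

View pics/s6.png

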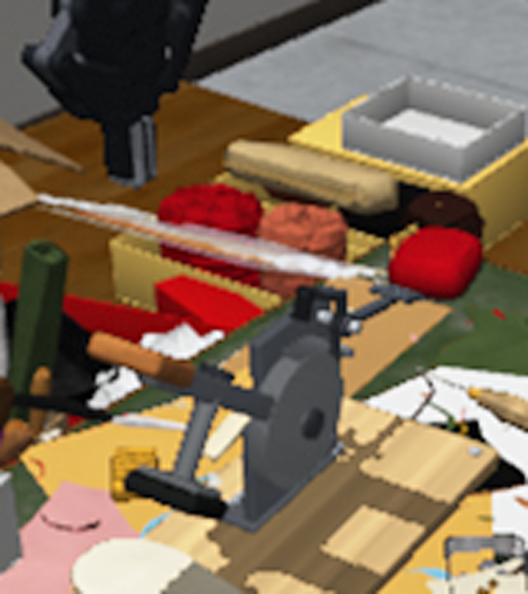

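The plate top now reads z≈0.144, so the pawl is fully free. The insole and tools are unmoved. Next I descend on the paddle.

>>> play_rows([
  [[0,-0.002,-0.04],0],
  [[0,-0.004,-0.075],0],
  [[0,-0.004,-0.09],0],
  [[0,-0.004,-0.1],0],
  [[0,-0.004,-0.1],0],
])

```text
time: 6.52
tool_pos: [0.5312, 0.1451, 0.2188]
tool_rot: [-0.0, 0.998, 0.056, 0.0]
contact_force: [-0.3, -0.1, 0.2]
gripper_width: -0.002
```

```bash
python3 - <<'E'
from h import *
s=status.state();print(s['time'],s['tool_pos'],s['contact_force'])
p,d=grab_frame("scene")
cv2.imwrite("pics/s7.png",cv2.resize(p[150:290,200:360],None,fx=4,fy=4,interpolation=cv2.INTER_CUBIC))
E
```

```text
6.525 [0.53124679 0.14506762 0.21876148] [-0.28099538 -0.06413225  0.20852532]
```

View pics/s7.png

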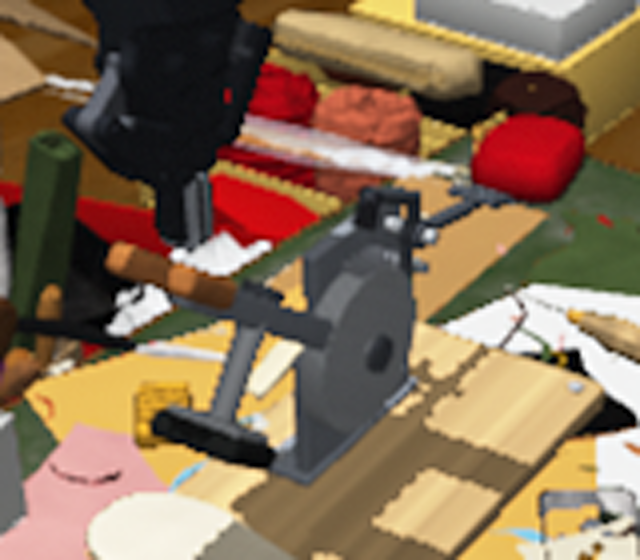

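The tip is over the paddle's mid-length, a little above it. Continuing along the arc.

>>> play_rows([
  [[0,0.003,-0.01],0],
  [[0,0.006,-0.02],0],
  [[-0.001,0.012,-0.03],0],
  [[-0.001,0.012,-0.03],0],
])

```text
time: 7.08
tool_pos: [0.5302, 0.1578, 0.1888]
tool_rot: [-0.0, 0.998, 0.056, 0.0]
contact_force: [-0.2, 0.4, 0.3]
gripper_width: -0.001
```

```bash
python3 - <<'E'
from h import *
s=status.state();print(s['time'],s['tool_pos'],s['contact_force'])
p,d=grab_frame("scene")
cv2.imwrite("pics/s8.png",cv2.resize(p[150:290,200:360],None,fx=4,fy=4,interpolation=cv2.INTER_CUBIC))
E
```

```text
7.075 [0.53024525 0.15783583 0.18878575] [-0.19966207  0.38695488  0.31169506]
```

View pics/s8.png

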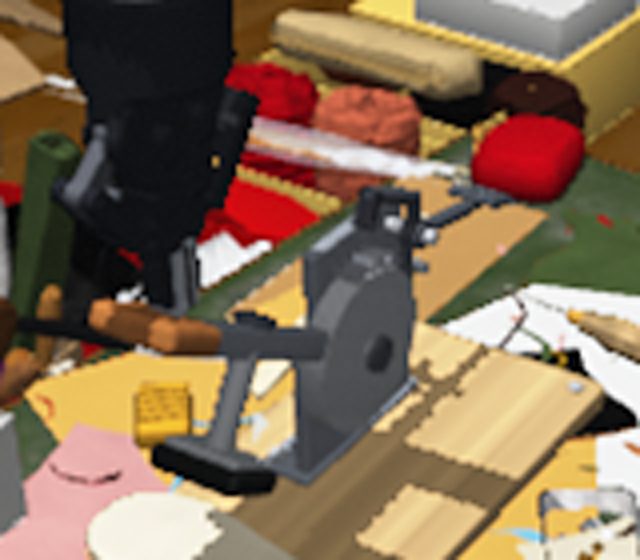

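The arm is following down past more than one tooth with the pawl free. Continuing.

>>> play_rows([
  [[0,0.007,-0.012],0],
  [[-0.001,0.014,-0.024],0],
  [[-0.002,0.02,-0.036],0],
  [[-0.002,0.025,-0.048],0],
  [[-0.002,0.025,-0.048],0],
])

```text
time: 7.75
tool_pos: [0.5271, 0.1827, 0.1386]
tool_rot: [-0.0, 0.998, 0.056, -0.001]
contact_force: [0.1, 0.5, 0.6]
gripper_width: -0.0
```

>>> play_rows([
  [[0,0.004,-0.01],0],
  [[-0.001,0.008,-0.02],0],
  [[-0.001,0.01,-0.03],0],
  [[-0.001,0.01,-0.036],0],
  [[-0.001,0.01,-0.036],0],
])

```text
time: 8.38
tool_pos: [0.5264, 0.1929, 0.1036]
tool_rot: [-0.001, 0.998, 0.056, -0.001]
contact_force: [-0.0, 0.3, 0.8]
gripper_width: -0.001
```

```bash
python3 - <<'E'
from h import *
s=status.state();print(s['time'],s['tool_pos'],s['contact_force'])
p,d=grab_frame("scene")
cv2.imwrite("pics/s9.png",cv2.resize(p[170:330,190:360],None,fx=3.7,fy=3.7,interpolation=cv2.INTER_CUBIC))
E
```

```text
8.375 [0.52638973 0.19285992 0.10356648] [-0.03440033  0.28996933  0.75758914]
```

View pics/s9.png

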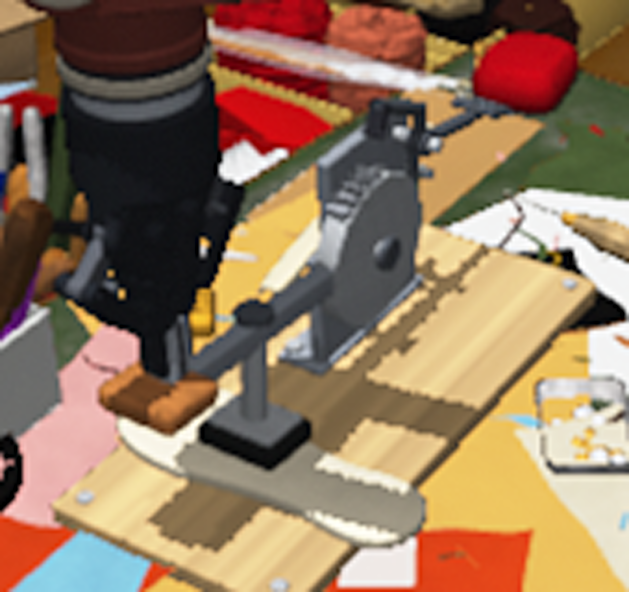

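The foot is just above the insole. Now small steps until the force rises.

>>> play_rows([
  [[0,0.001,-0.005],0],
  [[0,0.002,-0.01],0],
  [[0,0.002,-0.013],0],
  [[0,0.002,-0.013],0],
])

```text
time: 8.93
tool_pos: [0.5269, 0.1945, 0.0909]
tool_rot: [-0.0, 0.998, 0.056, 0.0]
contact_force: [-1.0, 0.1, -0.1]
gripper_width: -0.005
```

>>> play_rows([
  [[0,0,-0.002],0],
  [[0,0,-0.004],0],
  [[0,0,-0.004],0],
])

```text
time: 9.3
tool_pos: [0.5271, 0.1948, 0.0876]
tool_rot: [-0.0, 0.998, 0.056, 0.0]
contact_force: [-2.4, 1.3, 2.6]
gripper_width: -0.003
```

>>> play_rows([
  [[0,0,-0.002],0],
  [[0,0,-0.002],0],
])

```text
time: 9.55
tool_pos: [0.5272, 0.1947, 0.0855]
tool_rot: [-0.0, 0.998, 0.056, 0.0]
contact_force: [-1.1, 2.8, 2.7]
gripper_width: 0.002
```

```bash
python3 - <<'E'
from h import *
s=status.state();print(s['time'],s['tool_pos'],s['contact_force'])
p,d=grab_frame("scene")
cv2.imwrite("pics/s10.png",cv2.resize(p[200:320,200:340],None,fx=5,fy=5,interpolation=cv2.INTER_CUBIC))
E
```

```text
9.55 [0.5272269  0.19470432 0.08554783] [-1.07517517  2.81622887  2.70354543]
```

View pics/s10.png

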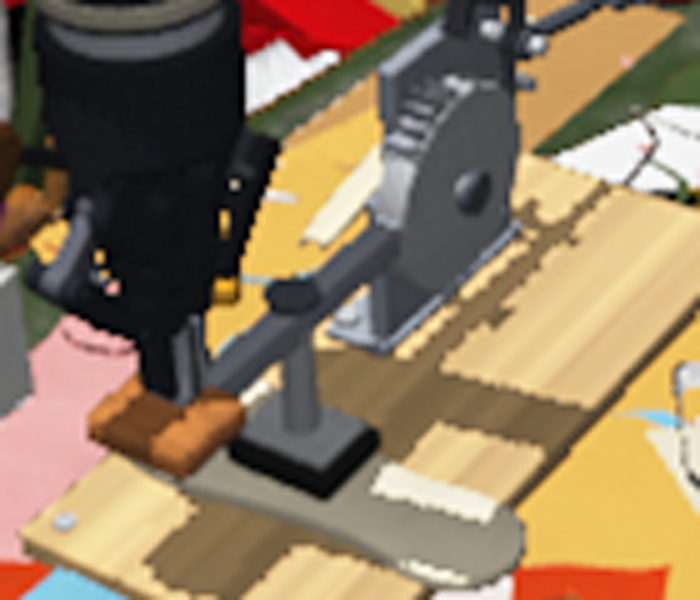

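>>> play_rows([
  [[0,0,-0.002],0],
  [[0,0,-0.003],0],
  [[0,0,-0.003],0],
])

```text
time: 9.98
tool_pos: [0.5273, 0.1946, 0.0848]
tool_rot: [-0.0, 0.998, 0.056, 0.0]
contact_force: [-6.5, 2.1, 14.6]
gripper_width: 0.002
```

```bash
python3 - <<'E'
from h import *
s=status.state();print(s['time'],s['tool_pos'],s['contact_force'],s['joint_efforts'],s['ft_torque'])
E
```

```text
9.975 [0.52731266 0.1946451  0.08476119] [-6.52092078  2.11283129 14.56764225] [-2.02590242e+00 -2.77208304e+01 -3.02642798e+01 -7.32354820e-01
 -1.73621111e+00 -3.91151858e-03] [ 0.20123345  1.17394517 -0.00807892]
```

The paddle is stopped: 14.6 N, with the tip held back from its target. The foot is seated. I'll retreat straight up and verify.

>>> play_rows([
  [[0,0,0.02],0],
  [[0,0,0.07],0],
  [[0,0,0.13],0],
  [[0,0,0.18],0],
  [[0,0,0.18],0],
])

```text
time: 10.6
tool_pos: [0.5298, 0.1943, 0.2691]
tool_rot: [-0.0, 0.998, 0.056, 0.006]
contact_force: [-0.4, 0.1, -0.7]
gripper_width: -0.003
```

>>> play_rows([
  [[-0.05,0.03,0.03],0],
  [[-0.09,0.06,0.05],0],
  [[-0.12,0.09,0.06],0],
  [[-0.12,0.09,0.06],0],
])

```text
time: 11.1
tool_pos: [0.4058, 0.2854, 0.3227]
tool_rot: [0.0, 0.998, 0.058, 0.001]
contact_force: [0.2, 0.4, -0.2]
gripper_width: 0.002
```

```bash
python3 - <<'E'
from h import *
s=status.state();print(s['time'],s['tool_pos'],s['contact_force'])
p,d=grab_frame("scene");P=cloud("scene",d)
for u,v in((318,198),(220,283),(224,285),(228,283),(235,280),(224,281),(230,287)):print(u,v,P[v,u].round(3))
print([(r['confidence'],np.round(r['box'])) for r in boxes_of("scene","paddle_top")])
m=outline_of("scene","paddle_top")
cv2.imwrite("pics/s11.png",cv2.resize(p[170:330,190:360],None,fx=3.7,fy=3.7,interpolation=cv2.INTER_CUBIC))
# plane of paddle: points near expected
h=np.array([.549,-.001]);ey=np.array([-.113,.9936]);r=(P[...,:2]-h)@ey;q=(P[...,:2]-h)@np.array([.9936,.113])
k=(r>.186)&(r<.224)&(abs(q)<.023)&(P[...,2]>.09)&(P[...,2]<.14)
print(k.sum(),P[k].mean(0),np.polyfit(r[k],P[k][:,2],1))
p,d=grab_frame("top");cv2.imwrite("pics/t11.png",cv2.resize(p[170:310,190:410],None,fx=3.5,fy=3.5,interpolation=cv2.INTER_CUBIC));P=cloud("top",d)
r=(P[...,:2]-h)@ey;q=(P[...,:2]-h)@np.array([.9936,.113])
k=(r>.186)&(r<.224)&(abs(q)<.023)&(P[...,2]>.09)&(P[...,2]<.14)
if k.sum():print(k.sum(),P[k].mean(0),np.polyfit(r[k],P[k][:,2],1))
k=(r<-.12)&(r>-.155)&(abs(q)<.02)&(P[...,2]>.12);print(k.sum(),P[k].mean(0))
E
```

```text
11.1 [0.40581178 0.28539438 0.32274223] [ 0.19252002  0.38919644 -0.16343189]
318 198 [ 0.562 -0.125  0.143]
220 283 [0.539 0.223 0.113]
224 285 [0.531 0.221 0.11 ]
228 283 [0.526 0.214 0.114]
235 280 [0.523 0.197 0.112]
224 281 [0.536 0.215 0.114]
230 287 [0.515 0.22  0.113]
[(0.57, array([216., 216., 304., 298.])), (0.39, array([361., 238., 378., 268.]))]
273 [0.52493276 0.20343644 0.11337631] [-0.00102637  0.11358759]
350 [0.52577332 0.20243313 0.11459806] [-0.0272926   0.12018638]
197 [ 0.56485836 -0.13518221  0.14174264]
```

View pics/s11.png

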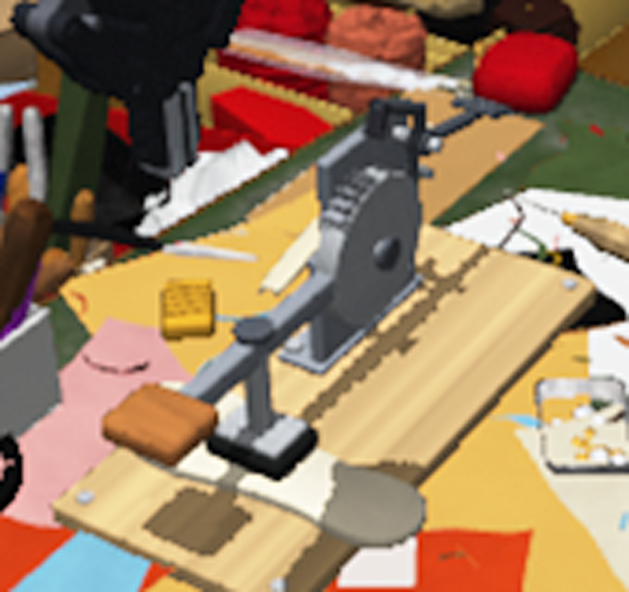

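View pics/t11.png

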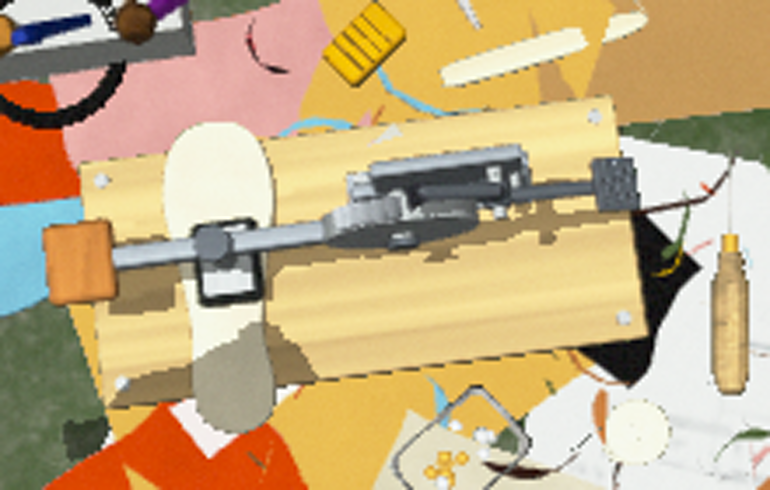

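The paddle is level at z≈0.114 and the foot is on the insole. The pawl plate is at 0.142, which is free. The insole and tools lie where they were and the robot is clear.

```bash
python3 -c "
from plant import *
print(ticket.job_done(),status.state()['time'])"
```

```text
the job is handed in; nothing more can be done
the job is handed in; nothing more can be done
```

The press is down on the insole with its pawl left free, and I handed the job in after about 11 s of the 45 s allowed. With the gripper shut, I pressed the thumb plate until the pawl flipped, then pushed the paddle down along its arc until the arm stopped at about 15 N. After that I drew the tool clear.

**Last checks:**
- **Pawl:** the plate top went from about 0.168 m to about 0.142 m and stayed there after I let go, so the pawl is at its free end.
- **Presser arm:** the paddle reads level, with a slope of 0 from one camera and −0.03 from the other. Its top is at about 0.114 m against the expected 0.117 m, roughly the camera calibration error.
- **Surroundings:** in the pictures the foot rests on the insole, and the insole and tools look unmoved. I judged that by eye and did not measure it.

**One disagreement:** the camera showed the closed fingertips about 25 mm higher than the reported tool position. I never found the cause, so I used the contact force and the pictures to judge the final approach to both contacts.

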